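# Shut the suction gate and hold the filter lid open at the mark

## Robot

A 7-joint arm with a two-finger parallel gripper is mounted at the origin on the work surface. World frame = base frame: x ahead of the robot, y to its left, z up, the work surface at z = 0. Lengths are in m, angles in rad, forces in N, time in s.
With the tool pointing down it reaches from about 0.4 to 0.875 m from the base axis. Payload 19.3 kg.
Tool frame: the origin (TCP) lies midway between the tips of the shut fingers; the grasp point (between the pads) lies bot.pinch_z behind it (bot.pinch_z is the distance from the TCP to the grasp point, in m); z points along the fingers, y is the line along which they close (so a half turn about z gives the same grasp; the last joint's range is limited). The gripper opens to 85 mm and grips with 20 to 120 N. Pads are 22 mm wide; open, the fingers measure 114 mm over their backs; the gripper's body (76 mm by 85 mm) begins 54 mm behind the grasp point. The pads swing forward as they close: fully open they stand 13 mm farther back than shut.
Start: joints at [1.048, 0.521, -0.036, 1.599, 0.021, 1.021, -0.113], TCP at [0.273, -0.562, 0.231] pointing down, gripper open.
Joint ranges: [-2.91, 2.91], [-0.3, 2.13], [-1.5, 1.42], [0.17, 2.43], [-1.26, 4.41], [0.16, 1.93], [-2.52, 2.52]. Speed limits (rad/s): [1.89, 1.89, 2.39, 2.39, 3.01, 3.01, 3.01].

## Interface

Orientations are given as [roll, pitch, yaw] about the fixed x, y, z axes, in that order (R = Rz(yaw) Ry(pitch) Rx(roll)).
In Python, from workcell import readout, grab_frame, camera_info, workorder, bot gives the robot as it stands. The module is installed in compiled form; this text tells all that it offers.
- The arm moves only by the tool drive_tool, never from a script. Its argument "targets" is a list of rows, each an object of numbers: "dx", "dy", "dz": the shift along the tool's x, y, z as a fraction of full scale; "yaw": the turn about the tool's z as a fraction of full scale; "fingers": the closure, from 0 (fully open) to 1 (shut). In form: [{"dx": .., "dy": .., "dz": .., "yaw": .., "fingers": ..}, ...]. A call has 1 to 20 rows; each row shifts and turns the commanded pose from where the row before left it, along the tool's axes as they then stand; what a row does not reach is not made up. Full scale, the value 1, is 0.1 m for a shift and 90 degrees for a turn. A row lasts 1/10 s, in which the tool goes at most 50 mm and 8.59 degrees, less where a joint would pass 70% of its speed; a pose out of reach is approached as far as the arm can. A call with a number of a shift or a turn outside -1 to 1 is refused whole. A call with a gripper value outside its range is refused whole. The fingers move at their own pace and stop on an object; "squeeze" is the grip in N (left out, the last holds). Time passes only in rows, so rows that do not move let the fingers close. It gives the time, the measured TCP pose, the force, the opening and the grip force at its end, in the units of the state.
- readout.observe(): the state, without advancing time (a new reading comes with each control period).
- grab_frame(name): name is "side" or "top"; returns the picture (400x640x3 uint8, blue, green, red); there is no depth.
- camera_info(name): a dict with "fx", "fy", "cx", "cy" (pixels), "D" ([k1, k2, p1, p2, k3] as OpenCV has them; the pictures are not rectified), "T" (4x4, takes a point from camera to world coordinates). Camera axes: x right, y up, looking along -z (the intrinsics and any distortion apply to the point x, -y, -z); pixel columns grow to the right and rows downward; lengths in m; the calibration is good to about 2 mm. A picture is of the moment at which its call begins. camera_info takes no time and is no camera call.
- workorder.job_done(): hands the job in; it is judged then, once.
The state is a dict: "clock": time; "qpos": joint angles; "qd": joint speeds; "joint_efforts": joint torques, N m; "position": TCP position; "tool_rot": TCP orientation; "force": force on the tool from outside, world axes, zero at the start; "moment": the same for the moment, N m; "grip_width": finger opening in m; "finger_force": force on a finger pad.
Only numpy, scipy, OpenCV 4.12 (cv2) and the standard library are available. Lean on these libraries where they do the work, as an engineer would, in place of code of your own. Each camera call takes 0.05 s, during which the arm holds its last target. There are 200 camera calls.

## Task

Turn the hand crank clockwise until the slide gate has fully shut the round suction intake, and only then lift the sprung lid of the filter box until the pin on its side lines up with the clamp finger set on the quadrant. Keep holding the lid still at that mark: the job finishes with the gripper still holding it there. Do not shift the clamp, and leave the other things on the bench where they are.

Things in the scene. Friction and masses are not known exactly. Their poses are not given: they have to be found in the camera images.
- crank (a joint): hand crank on the grey slide-gate machine, vertical axis; grows when turned CLOCKWISE seen from above: 0 = gate open, 15.71 rad (2.5 turns) = gate shut, at a dead stop. Starts between 0 and 5.5. At 0 its arm points along the machine's +x; at q the knob lies at angle (machine yaw - q). Takes about 3 N at the knob, stays where left
- gate (a joint): steel blade of the slide gate, driven by the crank at 5.73 mm per radian: 0 = round intake mouth open, 0.090 m = fully across it (shut). Counts as shut from 0.087. It cannot be pushed by hand
- crank_axis (a point): on the crank's turning axis, 124 mm above the bench, a good height to grip the knob. Its x axis is the machine's long axis (270 x 130 mm, housing 61 mm high), from the crank towards the round intake mouth (104 mm wide, 79 mm high), centred 145 mm along it. The machine stands left or right on the bench, the filter box on the other side
- crank_knob (a point): middle of the upright black plastic knob at the end of the crank arm, 56 mm from the turning axis: round, 25 mm wide, 50 mm tall, from z = 97 to 147 mm; it spins freely on its own pin, so the gripper need not turn with the crank. The crank arm below it has its top at z = 95 mm, the hub its top at 98 mm
- lid (a joint): white sprung lid (264 x 264 x 8 mm, about 0.35 to 0.6 kg) of the grey filter box, hinged along the box's far edge. 0 = closed, grows as the front edge is lifted, at most 1.4 rad. A spring and its weight pull it shut: about 5 to 7 N at the handle along its arc (up to 14 N if drawn straight up at the mark); it slams if let go
- lid_hinge (a point): on the lid's hinge line, in the middle, 104 mm above the bench, fixed to the filter box (260 x 260 mm, 100 mm high). Its x axis points from the front edge (robot side) of the box towards the hinge, its y axis along the hinge
- lid_handle (a point): middle of the round dark bar of the D-handle on the lid: 12 mm thick, parallel to the hinge, 98 mm free between its posts, bar centre 50 mm above the hinge line's height (46 mm above the lid's top face) and, lid closed, 200 mm from the hinge line towards the robot, z = 154 mm. The round bar turns between the fingers as the lid rises, so the gripper may stay pointing down
- lid_pointer (a point): tip of the thin steel pin (8 mm) that sticks out sideways from the lid's right-hand edge (the box's -y side): 170 mm from the hinge line, 160 mm sideways from the lid's middle. It moves with the lid
- marker_tip (a point): the mark: end of the dark steel finger of the clamp set on the arc-shaped aluminium quadrant at the box's right-hand (-y) side; 170 mm from the hinge line, 160 mm sideways, so the lid's pointer tip meets this point when the lid stands at the marked angle
- marker (a joint): angle at which the clamp is set on the quadrant, in the same measure as lid (the lid is at the mark when both are equal); somewhere between 0.4 and 0.8 rad. Held stiffly by friction; must not be shifted
- pipe_offcut: short upright steel pipe offcut, 42 mm wide, 50 mm tall, on the bench between the two machines, towards the robot; not part of the job. Origin at the centre of its underside
- grinding_disc: black grinding disc lying flat, 114 mm wide, 7 mm thick, on the left of the machines; not part of the job. Origin at the centre of its underside
- flap_disc: brown flap disc lying flat, 76 mm wide, 12 mm thick, near the robot on the right; not part of the job. Origin at the centre of its underside
- tub: small white jar, 64 mm wide, 60 mm tall, near the robot on the right; not part of the job. Origin at the centre of its underside
- spray_bottle: white bottle with a green cap, 76 mm wide, 190 mm tall, on the right of the machines; not part of the job. Origin at the centre of its underside
- steel_plate: flat steel plate with two holes, 90 x 70 x 10 mm, near the robot on the left; not part of the job. Origin at the centre of its underside
- brush: hand brush lying on the bench, far out on the left; not part of the job. Origin at its middle
- spanner: steel spanner lying on the bench, far out on the right; not part of the job. Origin at its middle

How it is judged:
On the way, in this order (a step that is already met when the one before it is completed fails the run):
1. the gate is fully shut with the crank while the lid is still closed (value of joint gate above 0.087 m and value of joint lid below 0.08 rad), for 0.2 s.
2. the lid stands at the mark, held by the fingers (distance between lid_pointer and marker_tip below 0.01 m and contact force between the fingers and lid above 1.5 N), for 0.5 s.
At the end, for the whole second after the job is handed in: The gate blade is within 3 mm of fully shut; the lid's pointer tip is within 10 mm (about 3 degrees) of the marker tip and still; the fingers are carrying the lid (more than 1.5 N between them) (all of step 2 and value of joint gate above 0.087 m and velocity of joint lid between -0.1 and 0.1 rad/s); the arm keeps its last pose, push and grip.
It fails at once if the lid is lifted before the gate is shut (value of joint lid above 0.15 rad and not (value of joint gate above 0.085 m)).
It fails at once if the clamp on the quadrant is shifted by more than 6 mm (distance of marker_tip from where it was at the start of the episode above 0.006 m).
It fails at once if another thing on the bench is moved by more than 30 mm (distance of any of pipe_offcut, grinding_disc, flap_disc, tub, spray_bottle, steel_plate, brush, spanner from where it was at the start of the episode above 0.03 m).
It also fails if it takes over 69 s, if anything falls off the work surface, if the arm or the gripper's body presses on something with over 40 N, if the wrist force passes 120 N, or if a joint passes its speed limit or range.

## Working session

There is one attempt and no reset: what is moved stays moved. The work goes in short steps, Python scripts to look and compute and a tool call to move; the robot and the scene stay as the last step left them, time stands still between calls to the robot, and variables do not carry over. Pictures are saved under pics/ and viewed, at most 10 in all, crops included, and the job is handed in when it is done.

Besides the shell and the picture viewer there is one more tool, called after "Emit:" by a JSON object that holds its "op" and its "data". drive_tool: Moves the arm, as the interface text tells. Shift numbers are shares of 0.1 m and turn numbers shares of 90 degrees, none past 1 either way. Its arguments: {"type":"object","properties":{"targets":{"type":"array","items":{"type":"object","properties":{"dx":{"type":"number","minimum":-1,"maximum":1},"dy":{"type":"number","minimum":-1,"maximum":1},"dz":{"type":"number","minimum":-1,"maximum":1},"yaw":{"type":"number","minimum":-1,"maximum":1},"fingers":{"type":"number"}}}},"squeeze":{"type":"number"}},"required":["targets"]}

```bash
mkdir -p pics; python3 - <<'E'
from workcell import readout, grab_frame, camera_info, bot
import cv2
for n in ("top","side"):
    cv2.imwrite(f"pics/{n}0.png",grab_frame(n)); c=camera_info(n); print(n,c)
s=readout.observe(); print(s, bot.pinch_z)
E
```

```text
top {'fx': 507.499508315909, 'fy': 507.499508315909, 'cx': 323.0458878292946, 'cy': 196.13106085825225, 'D': array([-0.10907699,  0.        ,  0.        ,  0.        ,  0.        ]), 'T': array([[ 1.56789393e-02,  9.92756952e-01, -1.19112574e-01,
         3.28942341e-01],
       [-9.99876521e-01,  1.54415062e-02, -2.91607028e-03,
        -1.84949977e-02],
       [-1.05567150e-03,  1.19143586e-01,  9.92876473e-01,
         1.78862203e+00],
       [ 0.00000000e+00,  0.00000000e+00,  0.00000000e+00,
         1.00000000e+00]])}
side {'fx': 404.3205560981, 'fy': 404.3205560981, 'cx': 316.55124662716185, 'cy': 204.8195370907206, 'D': array([-0.05011766,  0.        ,  0.        ,  0.        ,  0.        ]), 'T': array([[-0.93303395,  0.23095359, -0.27587695,  0.17865039],
       [-0.35977602, -0.5925613 ,  0.72071653,  0.90086883],
       [ 0.00297806,  0.7717069 ,  0.63597138,  0.90996419],
       [ 0.        ,  0.        ,  0.        ,  1.        ]])}
{'clock': 0.1, 'qpos': array([ 1.04780217,  0.52196002, -0.03632998,  1.59992669,  0.02116365,
        1.02109415, -0.11279848]), 'qd': array([ 0.00076527, -0.00173617,  0.00141324, -0.00052263,  0.00101691,
       -0.00084281, -0.00085266]), 'joint_efforts': array([ 5.94266152e-03, -9.28482771e+01,  1.98531076e+00, -3.70529330e+01,
        1.82189432e-02,  5.39068918e-03, -3.23367658e-05]), 'position': array([ 0.27327857, -0.56176536,  0.23078845]), 'tool_rot': array([-3.14058820e+00,  3.72455730e-05,  4.52767481e-01]), 'force': array([ 0.27642884, -0.37099802,  0.21887067]), 'moment': array([-0.02541126,  0.01396408,  0.03768266]), 'finger_force': 0.0, 'grip_width': 0.08540814897362414} 0.0187
```

View pics/top0.png

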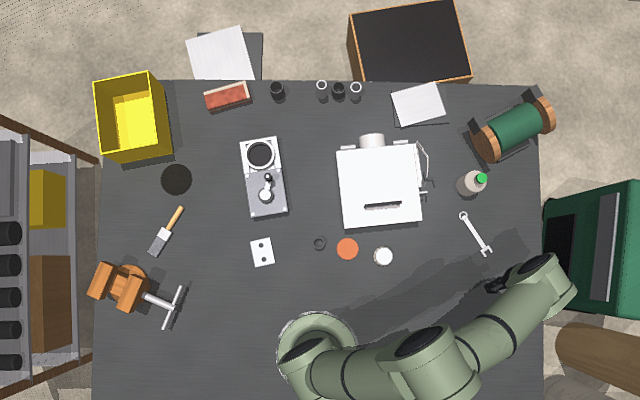

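View pics/side0.png

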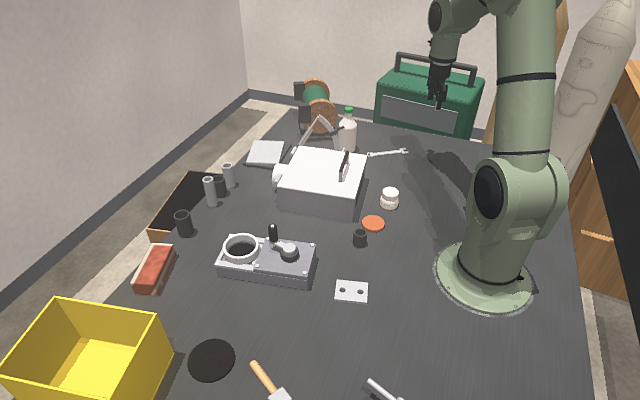

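Top view: the machine is at about (264,178) with its mouth at (259,154) and its hub at (265,195). The box is at (380,187), handle bar at (382,205), quadrant at about (422,165). I'll enlarge these next.

```bash
python3 - <<'E'
import cv2,numpy as np
t=cv2.imread("pics/top0.png"); s=cv2.imread("pics/side0.png")
def crop(im,x,y,w,h,k):
    c=cv2.resize(im[y:y+h,x:x+w],None,fx=k,fy=k,interpolation=cv2.INTER_CUBIC)
    for i in range(0,w,10):
        cv2.line(c,(i*k,0),(i*k,6),(0,0,255),1)
        if i%20==0: cv2.putText(c,str(x+i),(i*k,18),0,.4,(0,0,255),1)
    for i in range(0,h,10):
        cv2.line(c,(0,i*k),(6,i*k),(0,0,255),1)
        if i%20==0: cv2.putText(c,str(y+i),(8,i*k+4),0,.4,(0,0,255),1)
    return c
a=crop(t,230,125,65,100,6); b=crop(s,210,215,115,80,6)
cv2.imwrite("pics/a.png",np.hstack([a,cv2.copyMakeBorder(crop(s,210,220,80,75,5),0,600-375,0,0,cv2.BORDER_CONSTANT)]))
cv2.imwrite("pics/b.png",crop(t,325,125,115,110,5))
cv2.imwrite("pics/c.png",crop(s,270,105,110,115,5))
E
```

```text
(no output)
```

View pics/a.png

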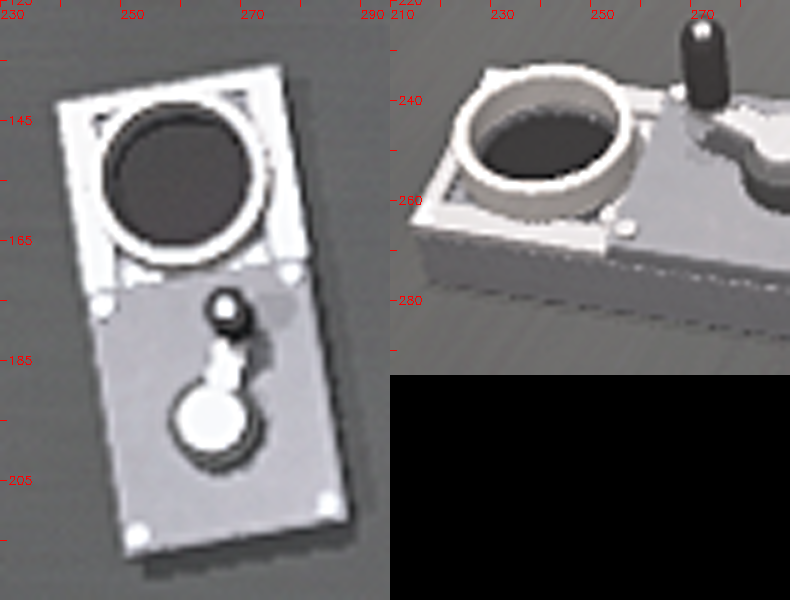

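View pics/b.png

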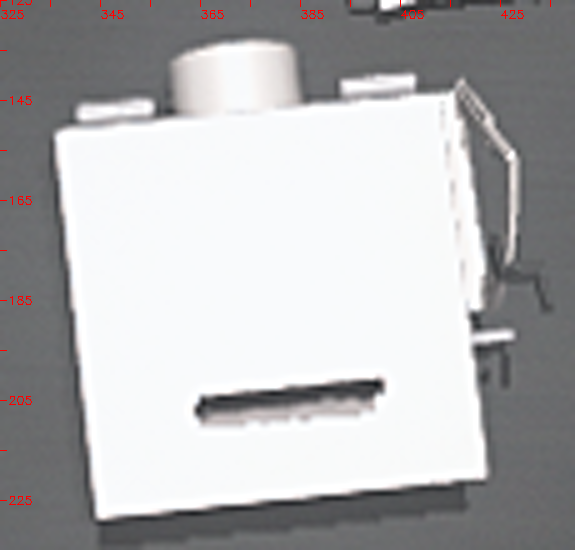

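View pics/c.png

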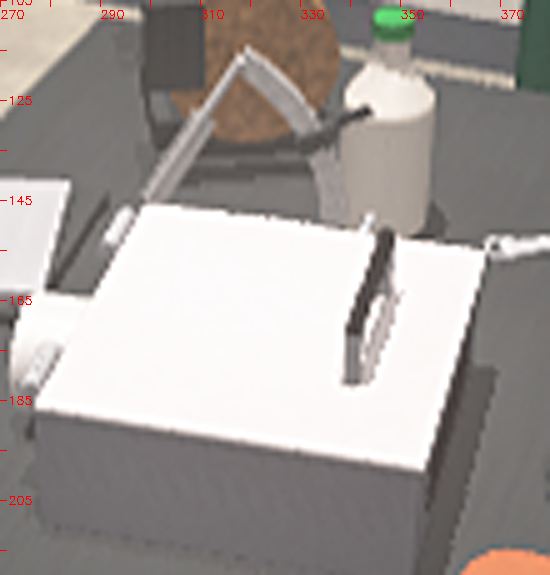

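Crop readings:
- **Machine:** hub (265,194.4), knob top (267.7,176.3), mouth centre (260,154.7).
- **Lid:** corners (336.4,151.2), (416.9,143.6), (344.4,229) and (422.2,220.6). Bar centre is (383,204.4) and pin tip (427.8,191.8).
- **Clamp finger:** dark, near (430,182) in top and (330–344,133–127) in side.

Next I'll fit the poses.

```bash
cat > h.py <<'E'
import numpy as np, cv2
from workcell import camera_info
def ray(n,p):
    c=camera_info(n);K=np.array([[c['fx'],0,c['cx']],[0,c['fy'],c['cy']],[0,0,1]])
    u=cv2.undistortPoints(np.array([[p]],float),K,c['D'])[0,0]
    return c['T'][:3,3], c['T'][:3,:3]@np.array([u[0],-u[1],-1])
def at(n,p,z):
    o,d=ray(n,p); return o+d*(z-o[2])/d[2]
def proj(n,P):
    c=camera_info(n);K=np.array([[c['fx'],0,c['cx']],[0,c['fy'],c['cy']],[0,0,1]])
    q=(np.atleast_2d(P)-c['T'][:3,3])@c['T'][:3,:3]; q=q*[1,-1,-1]
    return cv2.projectPoints(q,np.zeros(3),np.zeros(3),K,c['D'])[0][:,0]
E
python3 - <<'E'
from h import *
import cv2
np.set_printoptions(precision=4,suppress=True)
hub=at("top",(265,194.4),.098); kn=at("top",(267.7,176.3),.147); mo=at("top",(260,154.7),.079)
print("hub",hub,"knob",kn,np.linalg.norm((kn-hub)[:2]),"mouth",mo,np.linalg.norm((mo-hub)[:2]))
m=mo-hub; k=kn-hub; yaw=np.arctan2(m[1],m[0]); ka=np.arctan2(k[1],k[0]); print("yaw",yaw,"knobang",ka,"q",(yaw-ka)%(2*np.pi))
C=[at("top",p,.108) for p in [(336.4,151.2),(416.9,143.6),(344.4,229),(422.2,220.6)]]
TL,TR,BL,BR=C; print(*C,[np.linalg.norm(a-b) for a,b in((TL,TR),(BL,BR),(TL,BL),(TR,BR))])
bar=at("top",(383,204.4),.156); tip=at("top",(427.8,191.8),.104); print("bar",bar,"tip",tip)
e1=at("top",(365,205.6),.156);e2=at("top",(401,201.8),.156);print(e1,e2)
yd=(TL+BL-TR-BR);yd/=np.linalg.norm(yd); y2=(e1-e2)/np.linalg.norm(e1-e2)
by=np.arctan2(yd[1],yd[0])-np.pi/2; print("boxyaw",by,np.arctan2(y2[1],y2[0])-np.pi/2, np.arctan2(*(TL+TR-BL-BR)[[1,0]]))
x=np.array([np.cos(by),np.sin(by),0]);y=np.array([-x[1],x[0],0])
cen=(TL+TR+BL+BR)/4; 
print("hinge from bar",bar+200e-3*x,"from tip",tip+.17*x+.16*y,"from centre",cen+.132*x)
E
```

```text
hub [0.5346 0.1817 0.098 ] knob [0.5885 0.1688 0.147 ] 0.05546783744035318 mouth [0.674  0.2053 0.079 ] 0.1414098833538769
yaw 0.16806172702109742 knobang -0.23459333359601198 q 0.40265506061710943
[ 0.6839 -0.0562  0.108 ] [ 0.715  -0.3292  0.108 ] [ 0.422 -0.086  0.108] [ 0.4536 -0.345   0.108 ] [np.float64(0.2747564864458701), np.float64(0.26094420851449), np.float64(0.26358021009175925), np.float64(0.26188326494674913)]
bar [ 0.5009 -0.2083  0.156 ] tip [ 0.5512 -0.3654  0.104 ]
[ 0.4961 -0.1499  0.156 ] [ 0.5102 -0.2668  0.156 ]
boxyaw 0.11730033482537894 0.12045911736385206 0.08685783230294965
hinge from bar [ 0.6995 -0.1848  0.156 ] from tip [ 0.7013 -0.1866  0.104 ] from centre [ 0.6998 -0.1887  0.108 ]
```

```bash
python3 - <<'E'
from h import *
np.set_printoptions(precision=4,suppress=True)
by=.118;x=np.array([np.cos(by),np.sin(by),0]);y=np.array([-x[1],x[0],0]);z=np.array([0,0,1]);H=np.array([.7005,-.186,.104])
A=np.arange(.35,.9,.05)
for a in A:
    P=H-.16*y-.17*np.cos(a)*x+.17*np.sin(a)*z
    print(a,proj("top",P)[0],proj("side",P)[0])
print("pointer0",proj("side",H-.16*y-.17*x))
c=[at("top",p,.061) for p in((239.5,142),(250.8,217.5),(276.5,136),(288,211.5))]
for a,b in((0,1),(2,3)): d=c[a]-c[b]; print(np.linalg.norm(d),np.arctan2(d[1],d[0]))
for a,b in((0,2),(1,3)): d=c[a]-c[b]; print(np.linalg.norm(d),np.arctan2(d[1],d[0])-np.pi/2)
print(sum(c)/4)
t=cv2.imread("pics/top0.png");s=cv2.imread("pics/side0.png")
def cr(im,n,x0,y0,w,h,k):
    c=cv2.resize(im[y0:y0+h,x0:x0+w],None,fx=k,fy=k,interpolation=cv2.INTER_CUBIC)
    for a in A[1::2]:
        P=H-.16*y-.17*np.cos(a)*x+.17*np.sin(a)*z
        p=(proj(n,P)[0]-[x0,y0]+.5)*k; cv2.circle(c,tuple(int(v) for v in p),2,(0,0,255),-1)
        cv2.putText(c,"%.1f"%a,(int(p[0])-30,int(p[1])),0,.4,(255,0,0),1)
    for i in range(0,w,10): cv2.putText(c,str(x0+i),(i*k,10),0,.35,(0,0,255),1)
    for i in range(0,h,10): cv2.putText(c,str(y0+i),(0,i*k+4),0,.35,(0,0,255),1)
    return c
cv2.imwrite("pics/d.png",np.hstack([cr(t,"top",408,155,33,50,12),cr(s,"side",312,105,38,50,10)[:600] if 0 else cv2.resize(cr(s,"side",312,108,38,50,12),(400,600)) if 0 else cr(s,"side",317,108,33,50,12)]))
E
```

```text
0.35 [430.8764 186.5833] [342.5744 134.3378]
0.39999999999999997 [431.2642 185.2986] [341.8383 132.3426]
0.44999999999999996 [431.6291 183.89  ] [340.9917 130.3626]
0.49999999999999994 [431.9697 182.3598] [340.036  128.4034]
0.5499999999999999 [432.2845 180.7111] [338.9732 126.4711]
0.5999999999999999 [432.5724 178.9473] [337.8056 124.5715]
0.6499999999999999 [432.8319 177.0724] [336.5358 122.7103]
0.7 [433.062  175.0908] [335.1669 120.8935]
0.7499999999999999 [433.2616 173.0074] [333.7024 119.1267]
0.7999999999999998 [433.4297 170.8278] [332.146  117.4154]
0.8499999999999999 [433.5653 168.5578] [330.502  115.7653]
pointer0 [[344.5833 148.2514]]
0.26751809934535764 0.18231782400597082
0.26750814965364805 0.17524521892688588
0.13084264338653426 0.17666656169950046
0.12895061597255109 0.1767126885333421
[0.6017 0.1928 0.061 ]
```

View pics/d.png

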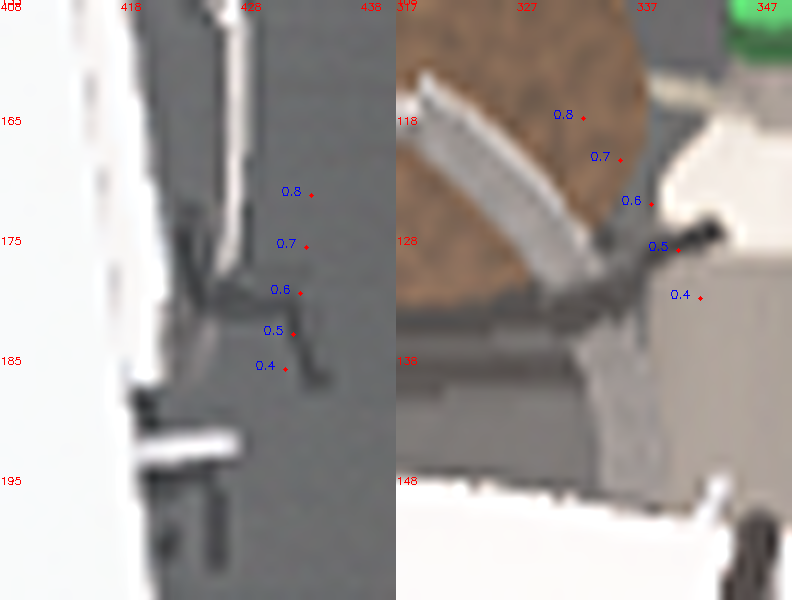

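```bash
python3 - <<'E'
from h import *
np.set_printoptions(precision=4,suppress=True)
by=.118;R=np.array([[np.cos(by),-np.sin(by),0],[np.sin(by),np.cos(by),0],[0,0,1]]);H=np.array([.7005,-.186,.104])
def tri(p,q):
    o1,d1=ray("top",p);o2,d2=ray("side",q)
    t=np.linalg.lstsq(np.c_[d1,-d2],o2-o1,rcond=None)[0]; a=o1+d1*t[0];b=o2+d2*t[1]
    P=(a+b)/2; L=R.T@(P-H); print(p,q,P,"gap",np.linalg.norm(a-b),"local",L,"r",np.hypot(L[0],L[2]),"ang",np.arctan2(L[2],-L[0]))
tri((427.8,191.8),(344.2,148.3))
for p in((434,186.8),(431.8,181.3),(432,183)):
  for q in((343.5,127),(340,129)): tri(p,q)
# quadrant plane: lower visible part
tri((426.5,177),(333,130)); tri((427.5,156),(319.5,115)) ; tri((422.5,184),(336.5,146))
for s in(-.14,-.15,-.16,-.18):
  o,d=ray("side",(343.5,127)); o=R.T@(o-H); d=R.T@d; P=o+d*(s-o[1])/d[1]; print("side",s,P,np.hypot(P[0],P[2]),np.arctan2(P[2],-P[0]))
E
```

```text
(427.8, 191.8) (344.2, 148.3) [ 0.5517 -0.3655  0.1031] gap 0.0008899241984188414 local [-0.1689 -0.1608 -0.0009] r 0.16886501115853064 ang -0.00543197295105575
(434, 186.8) (343.5, 127) [ 0.5578 -0.3672  0.1913] gap 0.003531081371052481 local [-0.163  -0.1632  0.0873] r 0.18491117957935765 ang 0.4914924251112539
(434, 186.8) (340, 129) [ 0.5651 -0.3682  0.1802] gap 0.015215759095984554 local [-0.1559 -0.165   0.0762] r 0.17353806301885777 ang 0.454470545406156
(431.8, 181.3) (343.5, 127) [ 0.5659 -0.3617  0.194 ] gap 0.015151149858892031 local [-0.1544 -0.1587  0.09  ] r 0.17870268093633251 ang 0.5278231370810633
(431.8, 181.3) (340, 129) [ 0.5733 -0.363   0.1827] gap 0.003632327841635579 local [-0.1472 -0.1607  0.0787] r 0.16687771076958616 ang 0.4908174394616801
(432, 183) (343.5, 127) [ 0.5631 -0.3617  0.1941] gap 0.009723126743284294 local [-0.1572 -0.1583  0.0901] r 0.181157308785241 ang 0.5203934479129112
(432, 183) (340, 129) [ 0.5704 -0.3629  0.1828] gap 0.0018296105743374307 local [-0.15   -0.1603  0.0788] r 0.16946143210424766 ang 0.48379589417905783
(426.5, 177) (333, 130) [ 0.5904 -0.3448  0.1838] gap 0.0036895734700931595 local [-0.1281 -0.1448  0.0798] r 0.15088817796077672 ang 0.5571492965488261
(427.5, 156) (319.5, 115) [ 0.6448 -0.3387  0.2374] gap 0.0032170535499770614 local [-0.0733 -0.1451  0.1334] r 0.15217241194604003 ang 1.0683921272193222
(422.5, 184) (336.5, 146) [ 0.5757 -0.3445  0.1197] gap 0.0013141940570918058 local [-0.1426 -0.1427  0.0157] r 0.1434443632421317 ang 0.1096567799918737
side -0.14 [-0.1653 -0.14    0.1001] 0.193226199360355 0.544278379513096
side -0.15 [-0.1635 -0.15    0.0945] 0.18890788257146995 0.5241308556598478
side -0.16 [-0.1618 -0.16    0.089 ] 0.1846698154453813 0.5030496928957864
side -0.18 [-0.1583 -0.18    0.078 ] 0.17645745095189386 0.4579004964199945
```

Emit:
{"op": "drive_tool", "data": {"targets": [{"yaw": -0.0874, "fingers": 0}, {"yaw": -0.0874}, {"yaw": -0.0874}, {"yaw": -0.0874}, {"yaw": -0.0874}, {"yaw": -0.0874}, {"yaw": -0.0874}, {"yaw": -0.0874}, {"yaw": -0.0874}], "squeeze": 50}}

```text
invalid input
```

Emit:
{"op": "drive_tool", "data": {"targets": [{"dx": 0.344, "dy": 0.2}, {"dx": 0.344, "dy": 0.2}, {"dx": 0.344, "dy": 0.2}, {"dx": 0.344, "dy": 0.2}, {"dx": 0.344, "dy": 0.2}, {"dx": 0.344, "dy": 0.2}, {"dx": 0.344, "dy": 0.2}, {"dx": 0.344, "dy": 0.2}, {"dx": 0.344, "dy": 0.2}, {"dx": 0.344, "dy": 0.2}, {"dx": 0.344, "dy": 0.2}, {"dx": 0.344, "dy": 0.2}, {"dx": 0.344, "dy": 0.2}, {"dx": 0.344, "dy": 0.2}, {"dx": 0.344, "dy": 0.2}, {"dx": 0.344, "dy": 0.2}, {"dx": 0.344, "dy": 0.2}, {"dx": 0.344, "dy": 0.2}, {"dx": 0.344, "dy": 0.2}, {"dx": 0.344, "dy": 0.2}]}}

```text
invalid input
```

Emit:
{"op": "drive_tool", "data": {"targets": [{"dx": 0, "dy": 0, "dz": 0, "yaw": -0.0874, "fingers": 0}], "squeeze": 50}}

```text
clock: 0.2
position: [0.2734, -0.5617, 0.2309]
tool_rot: [-3.141, 0.0, 0.59]
force: [1.3, -0.5, 0.4]
grip_width: 0.0852
finger_force: 0.0
```

Emit:
{"op": "drive_tool", "data": {"targets": [{"dx": 0, "dy": 0, "dz": 0, "yaw": -0.0874, "fingers": 0}, {"dx": 0, "dy": 0, "dz": 0, "yaw": -0.0874, "fingers": 0}, {"dx": 0, "dy": 0, "dz": 0, "yaw": -0.0874, "fingers": 0}, {"dx": 0, "dy": 0, "dz": 0, "yaw": -0.0874, "fingers": 0}, {"dx": 0, "dy": 0, "dz": 0, "yaw": -0.0874, "fingers": 0}, {"dx": 0, "dy": 0, "dz": 0, "yaw": -0.0874, "fingers": 0}, {"dx": 0, "dy": 0, "dz": 0, "yaw": -0.0874, "fingers": 0}, {"dx": 0, "dy": 0, "dz": 0, "yaw": -0.0874, "fingers": 0}]}}

```text
clock: 1.0
position: [0.2733, -0.5619, 0.231]
tool_rot: [-3.141, -0.001, 1.694]
force: [-0.1, -0.4, 1.3]
grip_width: 0.0854
finger_force: 0.0
```

Emit:
{"op": "drive_tool", "data": {"targets": [{"dx": 0.344, "dy": 0.2, "dz": 0, "yaw": 0, "fingers": 0}, {"dx": 0.344, "dy": 0.2, "dz": 0, "yaw": 0, "fingers": 0}, {"dx": 0.344, "dy": 0.2, "dz": 0, "yaw": 0, "fingers": 0}, {"dx": 0.344, "dy": 0.2, "dz": 0, "yaw": 0, "fingers": 0}, {"dx": 0.344, "dy": 0.2, "dz": 0, "yaw": 0, "fingers": 0}, {"dx": 0.344, "dy": 0.2, "dz": 0, "yaw": 0, "fingers": 0}, {"dx": 0.344, "dy": 0.2, "dz": 0, "yaw": 0, "fingers": 0}, {"dx": 0.344, "dy": 0.2, "dz": 0, "yaw": 0, "fingers": 0}, {"dx": 0.344, "dy": 0.2, "dz": 0, "yaw": 0, "fingers": 0}, {"dx": 0.344, "dy": 0.2, "dz": 0, "yaw": 0, "fingers": 0}, {"dx": 0.344, "dy": 0.2, "dz": 0, "yaw": 0, "fingers": 0}, {"dx": 0.344, "dy": 0.2, "dz": 0, "yaw": 0, "fingers": 0}, {"dx": 0.344, "dy": 0.2, "dz": 0, "yaw": 0, "fingers": 0}, {"dx": 0.344, "dy": 0.2, "dz": 0, "yaw": 0, "fingers": 0}, {"dx": 0.344, "dy": 0.2, "dz": 0, "yaw": 0, "fingers": 0}, {"dx": 0.344, "dy": 0.2, "dz": 0, "yaw": 0, "fingers": 0}, {"dx": 0.344, "dy": 0.2, "dz": 0, "yaw": 0, "fingers": 0}, {"dx": 0.344, "dy": 0.2, "dz": 0, "yaw": 0, "fingers": 0}, {"dx": 0.344, "dy": 0.2, "dz": 0, "yaw": 0, "fingers": 0}, {"dx": 0.344, "dy": 0.2, "dz": 0, "yaw": 0, "fingers": 0}]}}

```text
clock: 3.0
position: [0.5903, 0.1696, 0.231]
tool_rot: [-3.141, 0.0, 1.688]
force: [0.3, 0.0, 0.6]
grip_width: 0.0852
finger_force: 0.0
```

Emit:
{"op": "drive_tool", "data": {"targets": [{"dx": 0, "dy": -0.02, "dz": 0.3, "yaw": 0, "fingers": 0}, {"dx": 0, "dy": 0, "dz": 0.3, "yaw": 0, "fingers": 0}, {"dx": 0, "dy": 0, "dz": 0.3, "yaw": 0, "fingers": 0}, {"dx": 0, "dy": 0, "dz": 0.2, "yaw": 0, "fingers": 0}, {"dx": 0, "dy": 0, "dz": 0.15, "yaw": 0, "fingers": 0}, {"dx": 0, "dy": 0, "dz": 0, "yaw": 0, "fingers": 1}, {"dx": 0, "dy": 0, "dz": 0, "yaw": 0, "fingers": 1}, {"dx": 0, "dy": 0, "dz": 0, "yaw": 0, "fingers": 1}, {"dx": 0, "dy": 0, "dz": 0, "yaw": 0, "fingers": 1}, {"dx": 0, "dy": 0, "dz": 0, "yaw": 0, "fingers": 1}, {"dx": 0, "dy": 0, "dz": 0, "yaw": 0, "fingers": 1}, {"dx": 0, "dy": 0, "dz": 0, "yaw": 0, "fingers": 1}]}}

```text
clock: 4.2
position: [0.5897, 0.1681, 0.1079]
tool_rot: [3.138, -0.001, 1.688]
force: [6.0, -1.0, 6.1]
grip_width: 0.024
finger_force: 48.9
```

```bash
python3 - <<'E'
import numpy as np
a=-.235-np.radians(18)*np.arange(21); P=.056*np.c_[np.cos(a),np.sin(a)]; d=np.diff(P,axis=0)*10
y=1.688; X=[np.cos(y),np.sin(y)];Y=[np.sin(y),-np.cos(y)]
for i,v in enumerate(d): print(i,"%.3f %.3f"%(v@X,v@Y), np.round([.5346,.1817]+P[i+1],4))
E
```

```text
0 -0.153 -0.085 [0.5824 0.1525]
1 -0.119 -0.129 [0.571  0.1391]
2 -0.074 -0.159 [0.5561 0.13  ]
3 -0.021 -0.174 [0.539  0.1259]
4 0.034 -0.172 [0.5216 0.1272]
5 0.085 -0.153 [0.5054 0.1339]
6 0.129 -0.119 [0.492  0.1453]
7 0.159 -0.074 [0.4829 0.1602]
8 0.174 -0.021 [0.4788 0.1773]
9 0.172 0.034 [0.4801 0.1947]
10 0.153 0.085 [0.4868 0.2109]
11 0.119 0.129 [0.4982 0.2243]
12 0.074 0.159 [0.5131 0.2334]
13 0.021 0.174 [0.5302 0.2375]
14 -0.034 0.172 [0.5476 0.2362]
15 -0.085 0.153 [0.5638 0.2295]
16 -0.129 0.119 [0.5772 0.2181]
17 -0.159 0.074 [0.5863 0.2032]
18 -0.174 0.021 [0.5904 0.1861]
19 -0.172 -0.034 [0.5891 0.1687]
```

Emit:
{"op": "drive_tool", "data": {"targets": [{"dx": -0.153, "dy": -0.085, "dz": 0, "yaw": 0, "fingers": 1}, {"dx": -0.119, "dy": -0.129, "dz": 0, "yaw": 0, "fingers": 1}, {"dx": -0.074, "dy": -0.159, "dz": 0, "yaw": 0, "fingers": 1}, {"dx": -0.021, "dy": -0.174, "dz": 0, "yaw": 0, "fingers": 1}, {"dx": 0.034, "dy": -0.172, "dz": 0, "yaw": 0, "fingers": 1}]}}

```text
clock: 4.7
position: [0.5216, 0.1298, 0.1079]
tool_rot: [3.136, -0.005, 1.69]
force: [11.4, 28.9, -8.1]
grip_width: 0.024
finger_force: 49.4
```

Emit:
{"op": "drive_tool", "data": {"targets": [{"dx": 0.085, "dy": -0.153, "dz": 0, "yaw": 0, "fingers": 1}, {"dx": 0.129, "dy": -0.119, "dz": 0, "yaw": 0, "fingers": 1}, {"dx": 0.159, "dy": -0.074, "dz": 0, "yaw": 0, "fingers": 1}, {"dx": 0.174, "dy": -0.021, "dz": 0, "yaw": 0, "fingers": 1}, {"dx": 0.172, "dy": 0.034, "dz": 0, "yaw": 0, "fingers": 1}]}}

```text
clock: 5.2
position: [0.4807, 0.1944, 0.1077]
tool_rot: [3.137, -0.0, 1.688]
force: [14.4, -6.8, 6.3]
grip_width: 0.024
finger_force: 52.3
```

Emit:
{"op": "drive_tool", "data": {"targets": [{"dx": 0.173, "dy": 0.095, "dz": 0, "yaw": 0, "fingers": 1}, {"dx": 0.119, "dy": 0.129, "dz": 0, "yaw": 0, "fingers": 1}, {"dx": 0.074, "dy": 0.159, "dz": 0, "yaw": 0, "fingers": 1}, {"dx": 0.021, "dy": 0.174, "dz": 0, "yaw": 0, "fingers": 1}, {"dx": -0.034, "dy": 0.172, "dz": 0, "yaw": 0, "fingers": 1}]}}

```text
clock: 5.7
position: [0.548, 0.2394, 0.1077]
tool_rot: [3.14, -0.002, 1.69]
force: [-4.0, -1.8, 9.9]
grip_width: 0.0236
finger_force: 52.7
```

Emit:
{"op": "drive_tool", "data": {"targets": [{"dx": -0.085, "dy": 0.153, "dz": 0, "yaw": 0, "fingers": 1}, {"dx": -0.129, "dy": 0.119, "dz": 0, "yaw": 0, "fingers": 1}, {"dx": -0.159, "dy": 0.074, "dz": 0, "yaw": 0, "fingers": 1}, {"dx": -0.174, "dy": 0.021, "dz": 0, "yaw": 0, "fingers": 1}, {"dx": -0.172, "dy": -0.034, "dz": 0, "yaw": 0, "fingers": 1}]}}

```text
clock: 6.2
position: [0.5906, 0.1705, 0.1078]
tool_rot: [3.138, -0.002, 1.688]
force: [-4.5, 5.7, 8.0]
grip_width: 0.0245
finger_force: 52.7
```

Emit:
{"op": "drive_tool", "data": {"targets": [{"dx": -0.153, "dy": -0.085, "dz": 0, "yaw": 0, "fingers": 1}, {"dx": -0.119, "dy": -0.129, "dz": 0, "yaw": 0, "fingers": 1}, {"dx": -0.074, "dy": -0.159, "dz": 0, "yaw": 0, "fingers": 1}, {"dx": -0.021, "dy": -0.174, "dz": 0, "yaw": 0, "fingers": 1}, {"dx": 0.034, "dy": -0.172, "dz": 0, "yaw": 0, "fingers": 1}, {"dx": 0.085, "dy": -0.153, "dz": 0, "yaw": 0, "fingers": 1}, {"dx": 0.129, "dy": -0.119, "dz": 0, "yaw": 0, "fingers": 1}, {"dx": 0.159, "dy": -0.074, "dz": 0, "yaw": 0, "fingers": 1}, {"dx": 0.174, "dy": -0.021, "dz": 0, "yaw": 0, "fingers": 1}, {"dx": 0.172, "dy": 0.034, "dz": 0, "yaw": 0, "fingers": 1}, {"dx": 0.153, "dy": 0.085, "dz": 0, "yaw": 0, "fingers": 1}, {"dx": 0.119, "dy": 0.129, "dz": 0, "yaw": 0, "fingers": 1}, {"dx": 0.074, "dy": 0.159, "dz": 0, "yaw": 0, "fingers": 1}, {"dx": 0.021, "dy": 0.174, "dz": 0, "yaw": 0, "fingers": 1}, {"dx": -0.034, "dy": 0.172, "dz": 0, "yaw": 0, "fingers": 1}, {"dx": -0.085, "dy": 0.153, "dz": 0, "yaw": 0, "fingers": 1}, {"dx": -0.129, "dy": 0.119, "dz": 0, "yaw": 0, "fingers": 1}, {"dx": -0.159, "dy": 0.074, "dz": 0, "yaw": 0, "fingers": 1}, {"dx": -0.174, "dy": 0.021, "dz": 0, "yaw": 0, "fingers": 1}, {"dx": -0.172, "dy": -0.034, "dz": 0, "yaw": 0, "fingers": 1}]}}

```text
clock: 8.2
position: [0.5906, 0.1705, 0.1078]
tool_rot: [3.138, -0.002, 1.688]
force: [-4.4, 4.6, 7.1]
grip_width: 0.024
finger_force: 52.7
```

Emit:
{"op": "drive_tool", "data": {"targets": [{"dx": -0.153, "dy": -0.085, "dz": 0, "yaw": 0, "fingers": 1}, {"dx": -0.119, "dy": -0.129, "dz": 0, "yaw": 0, "fingers": 1}, {"dx": -0.074, "dy": -0.159, "dz": 0, "yaw": 0, "fingers": 1}, {"dx": -0.021, "dy": -0.174, "dz": 0, "yaw": 0, "fingers": 1}, {"dx": 0.034, "dy": -0.172, "dz": 0, "yaw": 0, "fingers": 1}, {"dx": 0.085, "dy": -0.153, "dz": 0, "yaw": 0, "fingers": 1}, {"dx": 0.129, "dy": -0.119, "dz": 0, "yaw": 0, "fingers": 1}]}}

```text
clock: 8.9
position: [0.4933, 0.1479, 0.1079]
tool_rot: [3.136, -0.002, 1.688]
force: [17.2, 10.5, -2.2]
grip_width: 0.024
finger_force: 51.6
```

Emit:
{"op": "drive_tool", "data": {"targets": [{"dx": 0.076, "dy": -0.043, "dz": 0, "yaw": 0, "fingers": 1}, {"dx": 0.083, "dy": -0.031, "dz": 0, "yaw": 0, "fingers": 1}, {"dx": 0.086, "dy": -0.017, "dz": 0, "yaw": 0, "fingers": 1}]}}

```text
clock: 9.2
position: [0.4817, 0.1706, 0.1078]
tool_rot: [3.137, -0.001, 1.688]
force: [9.4, 0.1, 4.2]
grip_width: 0.0236
finger_force: 52.2
```

Emit:
{"op": "drive_tool", "data": {"targets": [{"dx": 0.05, "dy": -0.005, "dz": 0, "yaw": 0, "fingers": 1}, {"dx": 0.04, "dy": 0, "dz": 0, "yaw": 0, "fingers": 1}]}}

```text
clock: 9.4
position: [0.4807, 0.1753, 0.1075]
tool_rot: [3.138, 0.005, 1.686]
force: [14.4, -38.3, 16.6]
grip_width: 0.0237
finger_force: 53.5
```

Emit:
{"op": "drive_tool", "data": {"targets": [{"dx": -0.025, "dy": 0, "dz": 0, "yaw": 0, "fingers": 1}, {"dx": 0, "dy": 0, "dz": 0, "yaw": 0, "fingers": 0}, {"dx": 0, "dy": 0, "dz": 0, "yaw": 0, "fingers": 0}, {"dx": 0, "dy": 0, "dz": 0, "yaw": 0, "fingers": 0}, {"dx": 0, "dy": 0, "dz": 0, "yaw": 0, "fingers": 0}, {"dx": 0, "dy": 0, "dz": 0, "yaw": 0, "fingers": 0}, {"dx": 0, "dy": 0, "dz": -0.25, "yaw": 0, "fingers": 0}, {"dx": 0, "dy": 0, "dz": -0.25, "yaw": 0, "fingers": 0}, {"dx": 0, "dy": 0, "dz": -0.25, "yaw": 0, "fingers": 0}, {"dx": 0, "dy": 0, "dz": -0.25, "yaw": 0, "fingers": 0}, {"dx": 0, "dy": 0, "dz": -0.25, "yaw": 0, "fingers": 0}]}}

```text
clock: 10.5
position: [0.4783, 0.1763, 0.2323]
tool_rot: [-3.141, -0.0, 1.689]
force: [0.1, -0.3, -0.4]
grip_width: 0.0854
finger_force: 0.0
```

Emit:
{"op": "drive_tool", "data": {"targets": [{"dx": -0.32, "dy": -0.02, "dz": 0, "yaw": 0, "fingers": 0}, {"dx": -0.32, "dy": -0.02, "dz": 0, "yaw": 0, "fingers": 0}, {"dx": -0.32, "dy": -0.02, "dz": 0, "yaw": 0, "fingers": 0}, {"dx": -0.32, "dy": -0.02, "dz": 0, "yaw": 0, "fingers": 0}, {"dx": -0.32, "dy": -0.02, "dz": 0, "yaw": 0, "fingers": 0}, {"dx": -0.32, "dy": -0.02, "dz": 0, "yaw": 0, "fingers": 0}, {"dx": -0.32, "dy": -0.02, "dz": 0, "yaw": 0, "fingers": 0}, {"dx": -0.32, "dy": -0.02, "dz": 0, "yaw": 0, "fingers": 0}, {"dx": -0.32, "dy": -0.02, "dz": 0, "yaw": 0, "fingers": 0}, {"dx": -0.32, "dy": -0.02, "dz": 0, "yaw": 0, "fingers": 0}, {"dx": -0.32, "dy": -0.02, "dz": 0, "yaw": 0, "fingers": 0}, {"dx": -0.32, "dy": -0.02, "dz": 0, "yaw": 0, "fingers": 0}, {"dx": 0, "dy": 0, "dz": 0, "yaw": 0, "fingers": 0}]}}

```text
clock: 11.8
position: [0.4991, -0.2121, 0.2309]
tool_rot: [-3.141, 0.001, 1.683]
force: [-0.5, 0.5, 0.4]
grip_width: 0.0853
finger_force: 0.0
```

```bash
python3 - <<'E'
from workcell import readout, grab_frame
import cv2,numpy as np
t=grab_frame("top")[125:225,225:300]; s=grab_frame("side")[200:300,205:330]
cv2.imwrite("pics/e.png",np.hstack([cv2.resize(t,None,fx=4,fy=4,interpolation=2),cv2.resize(s,None,fx=4,fy=4,interpolation=2)]))
E
```

```text
(no output)
```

View pics/e.png

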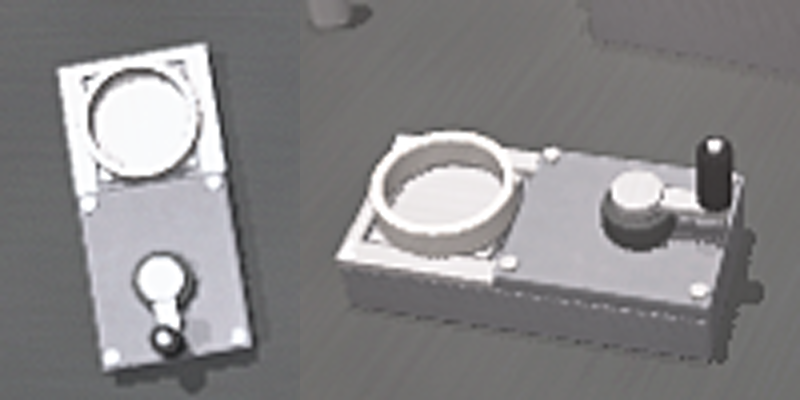

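The blade fills the mouth (about (140,120) in the left crop) and the arm points straight away from it, so the gate is shut at its stop. Next I'll grip the handle.

Emit:
{"op": "drive_tool", "data": {"targets": [{"dx": 0.03, "dy": 0.02, "dz": 0.25, "yaw": 0, "fingers": 0}, {"dx": 0, "dy": 0, "dz": 0.25, "yaw": 0, "fingers": 0}, {"dx": 0, "dy": 0, "dz": 0.25, "yaw": 0, "fingers": 0}, {"dx": 0, "dy": 0, "dz": 0.2, "yaw": 0, "fingers": 0}, {"dx": 0, "dy": 0, "dz": 0, "yaw": 0, "fingers": 1}, {"dx": 0, "dy": 0, "dz": 0, "yaw": 0, "fingers": 1}, {"dx": 0, "dy": 0, "dz": 0, "yaw": 0, "fingers": 1}, {"dx": 0, "dy": 0, "dz": 0, "yaw": 0, "fingers": 1}, {"dx": 0, "dy": 0, "dz": 0, "yaw": 0, "fingers": 1}, {"dx": 0, "dy": 0, "dz": 0, "yaw": 0, "fingers": 1}, {"dx": 0, "dy": 0, "dz": 0, "yaw": 0, "fingers": 1}, {"dx": 0, "dy": 0, "dz": 0, "yaw": 0, "fingers": 1}]}}

```text
clock: 13.1
position: [0.5045, -0.2045, 0.1375]
tool_rot: [3.135, 0.001, 1.689]
force: [16.6, 0.4, -4.9]
grip_width: 0.0101
finger_force: 48.7
```

```bash
python3 - <<'E'
import numpy as np
t=np.linspace(0,.48,17);P=np.c_[-.2*np.cos(t)+.05*np.sin(t),.2*np.sin(t)+.05*np.cos(t)];d=np.diff(P,axis=0)*10
for v in d: print("dy %.3f dz %.3f"%(v[0],-v[1]))
E
```

```text
dy 0.016 dz -0.060
dy 0.018 dz -0.059
dy 0.019 dz -0.059
dy 0.021 dz -0.058
dy 0.023 dz -0.057
dy 0.025 dz -0.057
dy 0.026 dz -0.056
dy 0.028 dz -0.055
dy 0.030 dz -0.054
dy 0.031 dz -0.053
dy 0.033 dz -0.052
dy 0.034 dz -0.051
dy 0.036 dz -0.050
dy 0.037 dz -0.049
dy 0.039 dz -0.048
dy 0.040 dz -0.047
```

Emit:
{"op": "drive_tool", "data": {"targets": [{"dx": 0, "dy": 0.03, "dz": 0, "yaw": 0, "fingers": 1}, {"dx": 0, "dy": 0.016, "dz": -0.06, "yaw": 0, "fingers": 1}, {"dx": 0, "dy": 0.018, "dz": -0.059, "yaw": 0, "fingers": 1}, {"dx": 0, "dy": 0.019, "dz": -0.059, "yaw": 0, "fingers": 1}, {"dx": 0, "dy": 0.021, "dz": -0.058, "yaw": 0, "fingers": 1}], "squeeze": 60}}

```text
clock: 13.6
position: [0.5113, -0.2036, 0.1603]
tool_rot: [-3.141, -0.0, 1.688]
force: [-1.2, -1.6, -7.7]
grip_width: 0.0098
finger_force: 58.5
```

Emit:
{"op": "drive_tool", "data": {"targets": [{"dx": 0, "dy": 0.023, "dz": -0.057, "yaw": 0, "fingers": 1}, {"dx": 0, "dy": 0.025, "dz": -0.057, "yaw": 0, "fingers": 1}, {"dx": 0, "dy": 0.026, "dz": -0.056, "yaw": 0, "fingers": 1}, {"dx": 0, "dy": 0.028, "dz": -0.055, "yaw": 0, "fingers": 1}]}}

```text
clock: 14.0
position: [0.5208, -0.2025, 0.1826]
tool_rot: [-3.139, -0.0, 1.688]
force: [-11.1, -2.2, -3.3]
grip_width: 0.0098
finger_force: 58.9
```

Emit:
{"op": "drive_tool", "data": {"targets": [{"dx": 0, "dy": 0.03, "dz": -0.054, "yaw": 0, "fingers": 1}, {"dx": 0, "dy": 0.031, "dz": -0.053, "yaw": 0, "fingers": 1}, {"dx": 0, "dy": 0.033, "dz": -0.052, "yaw": 0, "fingers": 1}, {"dx": 0, "dy": 0.034, "dz": -0.051, "yaw": 0, "fingers": 1}, {"dx": 0, "dy": 0.036, "dz": -0.05, "yaw": 0, "fingers": 1}, {"dx": 0, "dy": 0.037, "dz": -0.049, "yaw": 0, "fingers": 1}, {"dx": 0, "dy": 0.039, "dz": -0.048, "yaw": 0, "fingers": 1}, {"dx": 0, "dy": 0, "dz": 0, "yaw": 0, "fingers": 1}]}}

```text
clock: 14.8
position: [0.5433, -0.1998, 0.2187]
tool_rot: [-3.136, -0.0, 1.688]
force: [-24.3, 0.6, 9.7]
grip_width: 0.0099
finger_force: 59.2
```

```bash
python3 - <<'E'
from workcell import grab_frame
from h import *
t=grab_frame("top");s=grab_frame("side");cv2.imwrite("pics/t2.png",t);cv2.imwrite("pics/s2.png",s)
def cr(im,x0,y0,w,h,k):
    c=cv2.resize(im[y0:y0+h,x0:x0+w],None,fx=k,fy=k,interpolation=cv2.INTER_CUBIC)
    for i in range(0,w,10): cv2.putText(c,str(x0+i),(i*k,10),0,.35,(0,0,255),1)
    for i in range(0,h,10): cv2.putText(c,str(y0+i),(0,i*k+4),0,.35,(0,0,255),1)
    return c
cv2.imwrite("pics/f.png",np.hstack([cr(t,408,155,33,50,12),cr(s,317,108,33,50,12)]))
E
```

View pics/f.png

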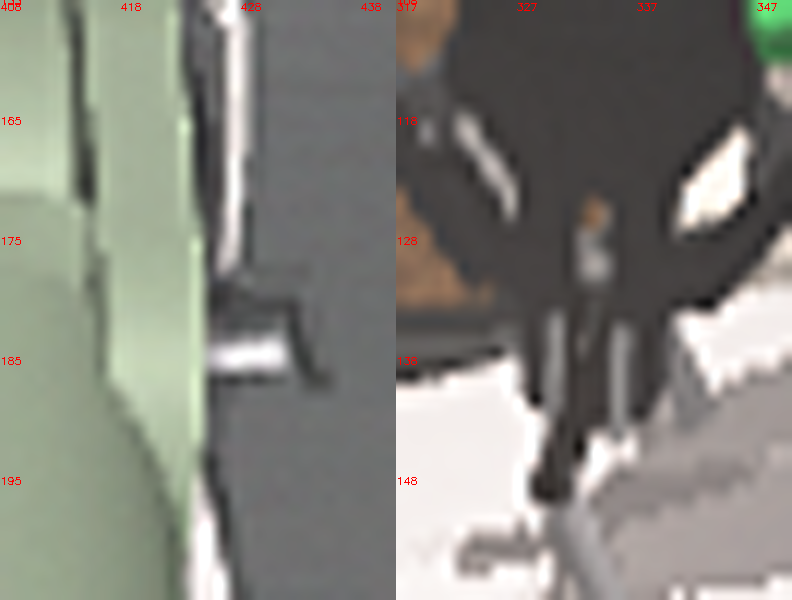

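```bash
python3 - <<'E'
from h import *
np.set_printoptions(precision=1,suppress=True)
by=.118;x=np.array([np.cos(by),np.sin(by),0]);y=np.array([-x[1],x[0],0]);z=np.array([0,0,1]);H=np.array([.7005,-.186,.104])
for a in(.45,.49,.53,.57):
  for s in(.145,.16):
    P=np.array([H-s*y-r*np.cos(a)*x+r*np.sin(a)*z for r in(.15,.16,.17,.18,.19)])
    print(a,s,"top",*proj("top",P),"side",*proj("side",P))
E
```

```text
0.45 0.145 top [425.8 179.3] [426.4 181.8] [427.1 184.4] [427.7 186.9] [428.3 189.5] side [335.3 133.8] [337.7 133.1] [340.2 132.3] [342.6 131.6] [345.1 130.8]
0.45 0.16 top [430.4 178.8] [431.  181.3] [431.6 183.9] [432.3 186.5] [432.9 189. ] side [336.1 131.8] [338.6 131.1] [341.  130.4] [343.4 129.6] [345.9 128.9]
0.49 0.145 top [426.  178.2] [426.7 180.7] [427.3 183.1] [428.  185.6] [428.6 188.2] side [334.6 132.4] [337.  131.6] [339.4 130.7] [341.8 129.9] [344.3 129.1]
0.49 0.16 top [430.6 177.7] [431.2 180.2] [431.9 182.7] [432.6 185.2] [433.2 187.7] side [335.5 130.5] [337.8 129.6] [340.2 128.8] [342.7 128. ] [345.1 127.1]
0.53 0.145 top [426.2 177. ] [426.9 179.4] [427.6 181.9] [428.2 184.3] [428.9 186.7] side [333.8 131. ] [336.2 130.1] [338.6 129.2] [341.  128.2] [343.4 127.3]
0.53 0.16 top [430.8 176.6] [431.5 179. ] [432.2 181.4] [432.8 183.8] [433.5 186.3] side [334.7 129.1] [337.1 128.2] [339.4 127.2] [341.8 126.3] [344.2 125.4]
0.57 0.145 top [426.4 175.8] [427.1 178.2] [427.8 180.5] [428.5 182.8] [429.1 185.2] side [333.  129.7] [335.3 128.7] [337.7 127.6] [340.  126.6] [342.3 125.6]
0.57 0.16 top [431.  175.4] [431.7 177.7] [432.4 180. ] [433.1 182.4] [433.8 184.7] side [333.9 127.8] [336.2 126.7] [338.5 125.7] [340.8 124.7] [343.2 123.6]
```

Emit:
{"op": "drive_tool", "data": {"targets": [{"dx": 0, "dy": 0.012, "dz": -0.028, "yaw": 0, "fingers": 1}, {"dx": 0, "dy": 0.012, "dz": -0.028, "yaw": 0, "fingers": 1}, {"dx": 0, "dy": 0.012, "dz": -0.026, "yaw": 0, "fingers": 1}, {"dx": 0, "dy": 0, "dz": 0, "yaw": 0, "fingers": 1}, {"dx": 0, "dy": 0, "dz": 0, "yaw": 0, "fingers": 1}]}}

```text
clock: 15.4
position: [0.5491, -0.1991, 0.2262]
tool_rot: [-3.141, -0.0, 1.688]
force: [-2.5, -1.9, -8.4]
grip_width: 0.0095
finger_force: 58.8
```

```bash
python3 - <<'E'
from workcell import grab_frame
from h import *
t=grab_frame("top");s=grab_frame("side");cv2.imwrite("pics/t3.png",t)
def cr(im,x0,y0,w,h,k):
    c=cv2.resize(im[y0:y0+h,x0:x0+w],None,fx=k,fy=k,interpolation=cv2.INTER_CUBIC)
    for i in range(0,w,5): cv2.putText(c,str(x0+i),(i*k,10),0,.35,(0,0,255),1)
    for i in range(0,h,5): cv2.putText(c,str(y0+i),(0,i*k+4),0,.35,(0,0,255),1)
    return c
t0=cv2.imread("pics/top0.png")
cv2.imwrite("pics/g.png",np.hstack([cr(t,418,168,20,26,20),cr(t0,418,168,20,26,20)]))
E
```

```text
(no output)
```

View pics/g.png

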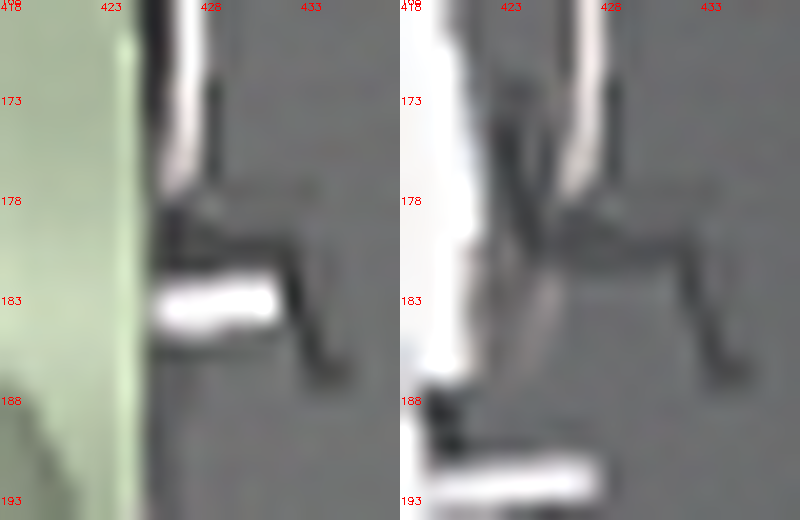

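Emit:
{"op": "drive_tool", "data": {"targets": [{"dx": 0, "dy": 0, "dz": 0, "yaw": 0, "fingers": 1}, {"dx": 0, "dy": 0, "dz": 0, "yaw": 0, "fingers": 1}, {"dx": 0, "dy": 0, "dz": 0, "yaw": 0, "fingers": 1}, {"dx": 0, "dy": 0, "dz": 0, "yaw": 0, "fingers": 1}, {"dx": 0, "dy": 0, "dz": 0, "yaw": 0, "fingers": 1}, {"dx": 0, "dy": 0, "dz": 0, "yaw": 0, "fingers": 1}, {"dx": 0, "dy": 0, "dz": 0, "yaw": 0, "fingers": 1}, {"dx": 0, "dy": 0, "dz": 0, "yaw": 0, "fingers": 1}, {"dx": 0, "dy": 0, "dz": 0, "yaw": 0, "fingers": 1}, {"dx": 0, "dy": 0, "dz": 0, "yaw": 0, "fingers": 1}]}}

```text
clock: 16.5
position: [0.5492, -0.1991, 0.2263]
tool_rot: [-3.142, 0.0, 1.688]
force: [-3.6, -2.2, -8.9]
grip_width: 0.0096
finger_force: 58.9
```

```bash
python3 -c "
from workcell import workorder
print(workorder.job_done())"
```

```text
the job is handed in; nothing more can be done
None
```

I handed the job in at 16.5 s with the gate cranked shut to its stop and the lid held still in the gripper at about 0.49 rad; I estimated the mark at 0.485 ± 0.02 rad from the pictures, and no verdict was returned.

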